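# Scrape the porcelain palette clean and hold it up level off the waste card

### The arm

A 6-joint arm with a two-finger parallel gripper is mounted at the origin on the work surface. World frame = base frame: x ahead of the robot, y to its left, z up, the work surface at z = 0. Lengths are in mm, angles in rad, forces in N, time in s.
With the tool pointing down it reaches from about 250 to 850 mm from the base axis. Payload 12.5 kg.
Tool frame: the origin (TCP) lies midway between the tips of the shut fingers; the grasp point (between the pads) lies 19 mm behind it; z points along the fingers, y is the line along which they close (so a half turn about z gives the same grasp; the last joint's range is limited). The gripper opens to 93 mm and grips with 3 to 60 N. Pads are 15 mm wide; open, the fingers measure 128 mm over their backs; the gripper's body (75 mm by 188 mm) begins 65 mm behind the grasp point.
Start: joints at [1.212, 0.351, 1.652, -0, 1.139, -0.085], TCP at [148.684, 529.507, 218.633] pointing down, gripper open.
Joint ranges: [-2.75, 2.75], [-0.79, 2.1], [0.01, 2.65], [-1.57, 4.71], [0.07, 3.14], [-2.87, 2.87]. Speed limits (rad/s): [2.22, 2.22, 2.79, 3.14, 3.14, 3.14].

### API

Orientations are given as a unit quaternion [w, x, y, z].
In Python, from workcell import bot gives the robot as it stands.
- The arm moves only by the tool drive_tool, never from a script. Its argument "commands" is a list of rows, each a list of 3 entries, a list of its own where there are three numbers: the shift along the tool's x, y, z in m, then the turn about the tool's z in rad, then the opening, from 0 (shut) to 1 (fully open). In form: [[[dx, dy, dz], roll, gripper], ...]. A call has 1 to 5 rows; each row shifts and turns the commanded pose from where the row before left it, along the tool's axes as they then stand; what a row does not reach is not made up. A row lasts 1/10 s, in which the tool goes at most 50 mm and 8.59 degrees, less where a joint would pass 70% of its speed; a pose out of reach is approached as far as the arm can. A call is refused whole if a number of a shift passes 0.05 or a number of a turn 0.15, either way. A call with a gripper value outside its range is refused whole. The fingers move at their own pace and stop on an object; "newtons" is the grip in N (left out, the last holds). Time passes only in rows, so rows that do not move let the fingers close. It gives the time, the measured TCP pose, the force, the opening and the grip force at its end, in the units of the state.
- bot.sense(): the state, without advancing time (a new reading comes with each control period).
- bot.grab_frame(name): name is "scene" or "top" or "wrist"; returns the picture (420x560x3 uint8, blue, green, red); there is no depth.
- bot.camera_model(name): a dict with "K" (3x3 intrinsics, pixels), "R" (3x3) and "t" (3): a world point X has camera coordinates R X + t; the wrist camera has in their place "hand_eye" (4x4, takes a point from camera to tool coordinates, whose origin is the TCP and whose axes are the flange's). Camera axes: x right, y down, z forward; pixel columns grow to the right and rows downward; lengths in mm; the calibration is good to about 2 mm. A picture is of the moment at which its call begins: read the wrist's pose just before it. camera_model takes no time and is no camera call.
- bot.hand_in(): hands the job in; it is judged then, once.
The state is a dict: "time_s": time; "joints": joint angles; "joint_vel": joint speeds; "tau": joint torques, N m; "tool_pos": TCP position; "tool_rot": TCP orientation; "wrist_force": force on the tool from outside, world axes, zero at the start; "torque": the same for the moment, N m; "width": opening from 0.0 (shut) to 1.0 (fully open); "grasp_force": force on a finger pad.
Only numpy, scipy, OpenCV 4.12 (cv2) and the standard library are available. Lean on these libraries where they do the work, as an engineer would, in place of code of your own. Each camera call takes 0.05 s, during which the arm holds its last target. There are 200 camera calls.

### The job

Take the scraper out of its slotted wooden block, push the four flakes of dried paint off the top of the porcelain palette onto the waste card it stands on, and hang the scraper back in its slot. Then lift the palette straight up, keeping it level, so that the two loose paint pans stay in their trough. Finish while still holding it, steady and level, about 10 cm above the card, so that I can take the card and flakes away; leave the ink bottle, the cup and the round palette where they are.

Things in the scene. Friction and masses are not known exactly. Their poses are not given: they have to be found in the camera images.
- palette_mid (a point): White porcelain palette, loose on the card: slab 180 mm long (x), 60 wide (y), 22 high (z up), about 0.5 kg. Point: its centre, half-way up (top face 11 mm above), within 5 mm of its centre of mass. Top: flat rimless mixing area from x = -49 mm to the +x end (+90); at the -x end a trough (x -84 to -49, y -21 to +21, 12 mm deep) with two loose pans.
- pan0_mid (a point): Loose white plastic watercolour pan, 30 x 19 x 10 mm, lying in the +y half of the palette's trough, its top 2 mm below the palette's top face; the point is its centre.
- pan1_mid (a point): The same kind of pan, in the -y half of the trough; the point is its centre.
- flake0_mid (a point): Flat loose flake of dried paint, irregular, about 18 x 15 mm and 5 mm thick, lying on the palette's mixing area; the point is its centre.
- flake1_mid (a point): Flat loose flake of dried paint, irregular, about 18 x 15 mm and 5 mm thick, lying on the palette's mixing area; the point is its centre.
- flake2_mid (a point): Flat loose flake of dried paint, irregular, about 18 x 15 mm and 5 mm thick, lying on the palette's mixing area; the point is its centre.
- flake3_mid (a point): Flat loose flake of dried paint, irregular, about 18 x 15 mm and 5 mm thick, lying on the palette's mixing area; the point is its centre.
- card: Waste card, a fixed flat grey sheet 260 mm (its x axis) by 340 mm (y), 2 mm thick, lying on the table under the palette; origin at the centre of its underside, on the table.
- block: Fixed wooden tool block, 60 mm (x) by 132 mm (y), 50 mm high, origin at the centre of its underside; its long axis is y. In the middle of its top is a slot 10 mm wide (x) and 105 mm long (y), 44 mm deep, where the scraper's blade hangs.
- scraper_handle (a point): Scraper, loose, 0.14 kg: wooden bar handle 24 mm thick (x), 100 long (y), 38 high (z); below it a steel blade 3 mm thick, 95 long, reaching 40 mm down. Point: centre of the handle; the blade's straight lower edge is 59 mm below. It hangs upright in the block's slot, handle resting on the block's top (point 69 mm above the table). Same either way round.
- ink_mid (a point): Bystander: small capped ink bottle, 34 mm across, 75 mm high, upright on the table; the point is its centre.
- cup_mid (a point): Bystander: empty plastic cup, 80 mm across the rim, 80 mm high; the point is its centre.
- roundpal_mid (a point): Bystander: round white palette with eight shallow wells, 170 mm across, 14 mm high, flat on the table; the point is its centre.
Things that resemble listed ones, but are neither listed nor needed, are in the scene too. Of the things that look like the part that bears scraper_handle, the smallest one is meant.

How it is judged:
By the outcome, as a careful person would: the job done as asked, in the order asked, and still so for the second after the job is handed in, while the arm keeps its last pose, push and grip.
It also fails if it takes over 62 s, if anything falls off the work surface, if the arm or the gripper's body presses on something with over 40 N, if the wrist force passes 120 N, or if a joint passes its speed limit or range.

## Working session

There is one attempt and no reset: what is moved stays moved. The work goes in short steps, Python scripts to look and compute and a tool call to move; the robot and the scene stay as the last step left them, time stands still between calls to the robot, and variables do not carry over. Pictures are saved under pics/ and viewed, at most 10 in all, crops included, and the job is handed in when it is done.

Besides the shell and the picture viewer there is one more tool, called as name(argument=value, ...), one argument or row to a line, values as JSON. drive_tool: Moves the arm, as the interface text tells. Its arguments: {"type":"object","properties":{"commands":{"type":"array","items":{"type":"array"}},"newtons":{"type":"number"}},"required":["commands"]}

```bash
mkdir -p pics; ls; python3 - <<'E'
from workcell import bot
import cv2,numpy as np
a=bot.grab_frame("scene");b=bot.grab_frame("top")
cv2.imwrite("pics/s.png",a);cv2.imwrite("pics/t.png",b)
for n in("scene","top","wrist"):print(n,bot.camera_model(n))
print(bot.sense())
E
```

```text
pics
scene {'K': array([[389.47425738,   0.        , 285.12458585],
       [  0.        , 389.47425738, 205.24823551],
       [  0.        ,   0.        ,   1.        ]]), 'R': array([[ 0.85000727,  0.5267275 ,  0.00676646],
       [ 0.33019885, -0.52276263, -0.78593126],
       [-0.41043436,  0.67028156, -0.61827685]]), 't': array([-513.03372535, -162.75253966, 1085.38178644])}
top {'K': array([[407.84357778,   0.        , 277.06536694],
       [  0.        , 407.84357778, 200.63805368],
       [  0.        ,   0.        ,   1.        ]]), 'R': array([[ 0.08217091, -0.99660439, -0.00525745],
       [-0.97086761, -0.07885523, -0.22626962],
       [ 0.22508671,  0.02369707, -0.97405052]]), 't': array([-48.97861444, 602.03211515, 876.59813304])}
wrist {'K': array([[333.02874469,   0.        , 279.91316413],
       [  0.        , 333.02874469, 210.51269742],
       [  0.        ,   0.        ,   1.        ]]), 'hand_eye': array([[-1.03002167e-04, -9.62348611e-01, -2.71818212e-01,
         7.48760714e+01],
       [ 9.99999993e-01, -8.13202297e-05, -9.10305310e-05,
        -1.30425472e-01
[... 196 characters left out ...]
ts': array([ 1.21239004e+00,  3.51189289e-01,  1.65237892e+00, -3.28059002e-05,
        1.13911590e+00, -8.46004805e-02]), 'joint_vel': array([ 8.25083916e-05,  1.23316214e-03, -1.39722535e-03,  2.39995202e-04,
       -4.93727755e-04, -5.98163481e-04]), 'tau': array([ 1.66708425e-03, -4.98033643e+01, -2.85705042e+01,  7.00864149e-02,
        2.38997920e-02, -6.76756963e-05]), 'tool_pos': array([148.58736708, 529.2098558 , 218.14431302]), 'tool_rot': array([-1.05364756e-04,  1.36468830e-01,  9.90644215e-01, -5.35670612e-04]), 'wrist_force': array([-0.75893598, -0.17755484, -0.06480214]), 'torque': array([-0.01101982, -0.00430959,  0.04913145]), 'grasp_force': 0.0, 'width': 1.0008973050962975}
```

View pics/s.png

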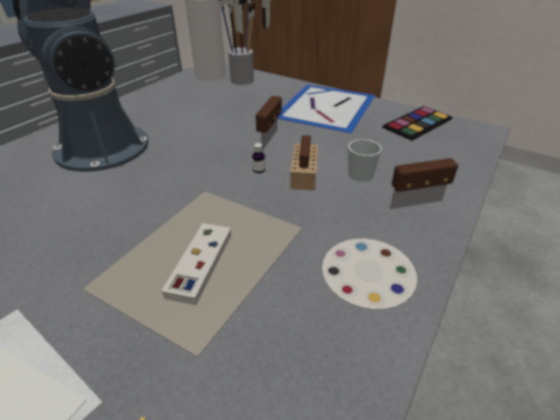

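View pics/t.png

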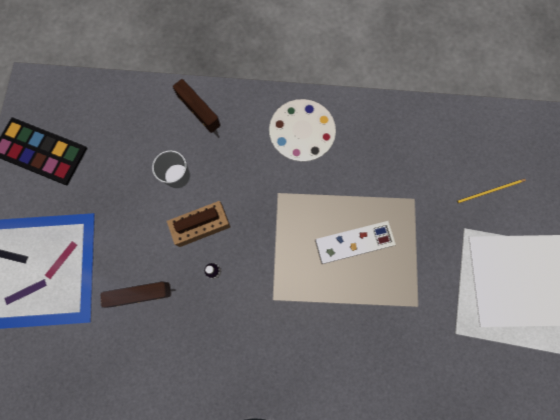

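```bash
cat > h.py <<'E'
from workcell import bot
import cv2,numpy as np
from scipy.spatial.transform import Rotation as Ro
def cam(name,s=None):
    c=bot.camera_model(name)
    if name!="wrist": return c["K"],c["R"],c["t"]
    s=s or bot.sense();q=s["tool_rot"];T=np.eye(4);T[:3,:3]=Ro.from_quat([q[1],q[2],q[3],q[0]]).as_matrix();T[:3,3]=s["tool_pos"]
    M=np.linalg.inv(T@c["hand_eye"]);return c["K"],M[:3,:3],M[:3,3]
def ray(C,u,v,z):
    K,R,t=C;d=R.T@np.linalg.solve(K,[u,v,1.]);o=-R.T@t;return (o+d*(z-o[2])/d[2])[:2]
def proj(C,X):
    K,R,t=C;p=(np.atleast_2d(X)@R.T+t)@K.T;return p[:,:2]/p[:,2:]
def crop(img,u0,v0,u1,v1,f,g=1.0):
    c=cv2.resize(img[v0:v1,u0:u1],None,fx=f,fy=f,interpolation=cv2.INTER_CUBIC)
    return np.clip(c*g,0,255).astype(np.uint8)
E
python3 - <<'E'
from h import *
b=cv2.imread("pics/t.png")
a=crop(b,95,70,235,310,4,1)
a=crop(b,155,195,245,250,4,2.2);p=crop(b,310,215,400,270,8,1.3)[:, :800]
o=np.zeros((600,800,3),np.uint8);o[:220,:360]=a;o[220:600,:720]=p[:380]
cv2.imwrite("pics/c1.png",o)
C=cam("top")
for n,u,v,z in [("scraper",196,219,88),("dec1",196,105,30),("dec2",135,294,30),("pal",355,243,24),("block",198,224,50),("ink",211,270,75),("cup",170,167,80),("round",302,130,14),("c",275,195,2),("c",417,195,2),("c",417,305,2),("c",274,301,2)]:print(n,ray(C,u,v,z).round())
E
```

```text
scraper [543. 178.]
dec1 [847. 229.]
dec2 [367. 309.]
pal [ 527. -191.]
block [538. 180.]
ink [433. 133.]
cup [662. 256.]
round [807. -47.]
c [633.   8.]
c [ 662. -344.]
c [ 396. -345.]
c [377. -11.]
```

View pics/c1.png

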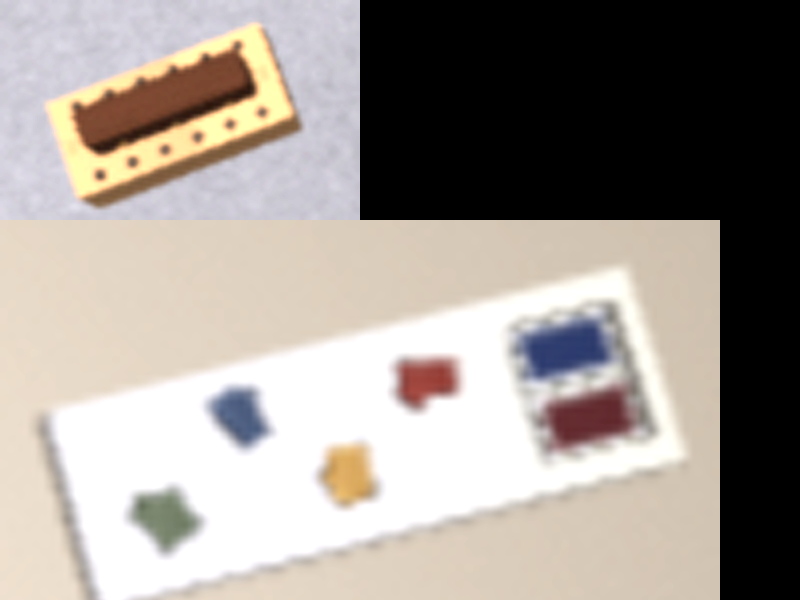

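```bash
python3 - <<'E'
from h import *
C=cam("top")
def rect(ps,z):
    q=np.array([ray(C,u,v,z) for u,v in ps]);print(q.round(1).tolist(),"mid",q.mean(0).round(1));
    for i in range(4):
        d=q[(i+1)%4]-q[i];print("  len",np.linalg.norm(d).round(1),"ang",np.arctan2(d[1],d[0]).round(3))
f=lambda L,s,u,v,dv=0:[(u+x/s,v+(y-dv)/s) for x,y in L]
rect(f([(48,102),(260,23),(298,122),(82,198)],4,155,195),50)
rect(f([(76,108),(240,47),(256,92),(99,152)],4,155,195),80)
rect(f([(48,412),(628,268),(687,458),(97,604)],8,310,215,220),24)
for x,y in [(240,415),(165,518),(348,475),(428,380),(510,330),(545,462)]:print(ray(C,310+x/8,215+(y-220)/8,26).round(1))
s=bot.sense();q=s["tool_rot"];print(Ro.from_quat([q[1],q[2],q[3],q[0]]).as_matrix().round(3))
E
```

```text
[[539.9, 253.8], [597.2, 135.4], [540.0, 106.5], [485.7, 226.2]] mid [540.7 180.5]
  len 131.6 ang -1.12
  len 64.0 ang -2.674
  len 131.4 ang 1.997
  len 60.9 ang 0.472
[[533.0, 228.7], [575.7, 140.1], [550.5, 128.0], [509.2, 212.3]] mid [542.1 177.3]
  len 98.3 ang -1.122
  len 28.0 ang -2.694
  len 93.8 ang 2.027
  len 29.0 ang 0.603
[[528.5, -98.6], [586.0, -269.3], [530.3, -287.8], [473.2, -116.3]] mid [ 529.5 -193. ]
  len 180.1 ang -1.246
  len 58.8 ang -2.82
  len 180.7 ang 1.892
  len 58.1 ang 0.31
[ 532.  -155.2]
[ 499.8 -134.7]
[ 516.8 -187.8]
[ 547.  -210.3]
[ 564.  -234.2]
[ 525.4 -245.6]
[[-0.963  0.27  -0.   ]
 [ 0.27   0.963 -0.001]
 [ 0.    -0.001 -1.   ]]
```

```bash
cat > plan.py <<'E'
import sys,json,math
from h import *
def st():
    s=bot.sense();q=s["tool_rot"];M=Ro.from_quat([q[1],q[2],q[3],q[0]]).as_matrix()
    return s,np.array(s["tool_pos"]),math.atan2(M[1,1],M[0,1])
# args: x y z toolYangle N gripper   (tool assumed pointing down)
def plan(p,a,tx,ty,tz,ta,N,g):
    p=p.copy();out=[];da=(ta-a+math.pi)%(2*math.pi)-math.pi if abs(ta-a)>math.pi else ta-a
    for k in range(N):
        d=(np.array([tx,ty,tz])-p)/(N-k);r=-((ta-a)/(N-k))
        Y=np.array([math.cos(a),math.sin(a),0]);X=np.array([-Y[1],Y[0],0])
        v=[round(float(d@X)/1000,3),round(float(d@Y)/1000,3),round(-float(d[2])/1000,3)];r=round(r,2)
        out.append([v,r,g]);p=p+1000*(X*v[0]+Y*v[1]-np.array([0,0,v[2]]));a-=r
    return out,p,a
def show(*A):
    s,p,a=st();
    for t in A:
        o,p,a=plan(p,a,*t)
        for i in range(0,len(o),5):print(json.dumps(o[i:i+5]))
        print("->",p.round(1),round(a,3))
    print("now",s["tool_pos"].round(1),round(st()[2],3),s["time_s"])
E
python3 -c "
from plan import *
show((541,180,170,.447,15,1))"
```

```text
[[[-0.031, -0.015, 0.003], 0.06, 1], [[-0.032, -0.013, 0.003], 0.06, 1], [[-0.033, -0.012, 0.003], 0.06, 1], [[-0.034, -0.009, 0.003], 0.06, 1], [[-0.034, -0.007, 0.003], 0.06, 1]]
[[[-0.035, -0.005, 0.003], 0.06, 1], [[-0.035, -0.003, 0.003], 0.05, 1], [[-0.035, -0.002, 0.003], 0.06, 1], [[-0.035, 0.0, 0.003], 0.05, 1], [[-0.035, 0.002, 0.004], 0.06, 1]]
[[[-0.035, 0.004, 0.003], 0.05, 1], [[-0.035, 0.006, 0.004], 0.06, 1], [[-0.034, 0.008, 0.003], 0.05, 1], [[-0.033, 0.01, 0.004], 0.06, 1], [[-0.033, 0.013, 0.003], 0.05, 1]]
-> [541.1 180.4 170.1] 0.447
now [148.6 529.2 218.1] 1.297 0.1
```

drive_tool(
  commands=[
    [[-0.031, -0.015, 0.003], 0.06, 1],
    [[-0.032, -0.013, 0.003], 0.06, 1],
    [[-0.033, -0.012, 0.003], 0.06, 1],
    [[-0.034, -0.009, 0.003], 0.06, 1],
    [[-0.034, -0.007, 0.003], 0.06, 1],
  ],
)

```text
time_s: 0.6
tool_pos: [279.9, 413.2, 203.3]
tool_rot: [-0.0, 0.284, 0.959, -0.0]
wrist_force: [0.2, 0.4, 0.4]
width: 0.997
grasp_force: 0.0
```

drive_tool(
  commands=[
    [[-0.035, -0.005, 0.003], 0.06, 1],
    [[-0.035, -0.003, 0.003], 0.05, 1],
    [[-0.035, -0.002, 0.003], 0.06, 1],
    [[-0.035, 0.0, 0.003], 0.05, 1],
    [[-0.035, 0.002, 0.004], 0.06, 1],
  ],
)

```text
time_s: 1.1
tool_pos: [410.6, 296.0, 187.4]
tool_rot: [-0.0, 0.415, 0.91, -0.0]
wrist_force: [1.0, 0.3, 0.7]
width: 1.0
grasp_force: 0.0
```

drive_tool(
  commands=[
    [[-0.035, 0.004, 0.003], 0.05, 1],
    [[-0.035, 0.006, 0.004], 0.06, 1],
    [[-0.034, 0.008, 0.003], 0.05, 1],
    [[-0.033, 0.01, 0.004], 0.06, 1],
    [[-0.033, 0.013, 0.003], 0.05, 1],
  ],
)

```text
time_s: 1.6
tool_pos: [541.9, 179.5, 170.1]
tool_rot: [-0.0, 0.534, 0.846, -0.0]
wrist_force: [0.6, 0.1, 0.2]
width: 0.999
grasp_force: 0.0
```

drive_tool(
  commands=[
    [[0, 0, 0], 0, 1],
    [[0, 0, 0], 0, 1],
  ],
)

```text
time_s: 1.8
tool_pos: [541.1, 180.3, 170.1]
tool_rot: [-0.0, 0.533, 0.846, -0.0]
wrist_force: [-0.4, 0.3, 0.6]
width: 1.0
grasp_force: 0.0
```

```bash
python3 - <<'E'
from plan import *
s,p,a=st();print(s["time_s"],p,a,s["joints"].round(2));b=bot.grab_frame("wrist");cv2.imwrite("pics/w1.png",b)
C=cam("wrist",s);print(proj(C,[541,180,88]))
b=np.clip(cv2.resize(b,None,fx=1.4,fy=1.4,interpolation=cv2.INTER_CUBIC)*1.3,0,255).astype(np.uint8);cv2.imwrite("pics/w1b.png",b)
E
```

```text
1.8 [541.07467287 180.2724256  170.08288166] 0.4462945048023812 [ 0.24  0.44  1.65  0.    1.06 -0.21]
[[279.30816152 217.02890922]]
```

View pics/w1b.png

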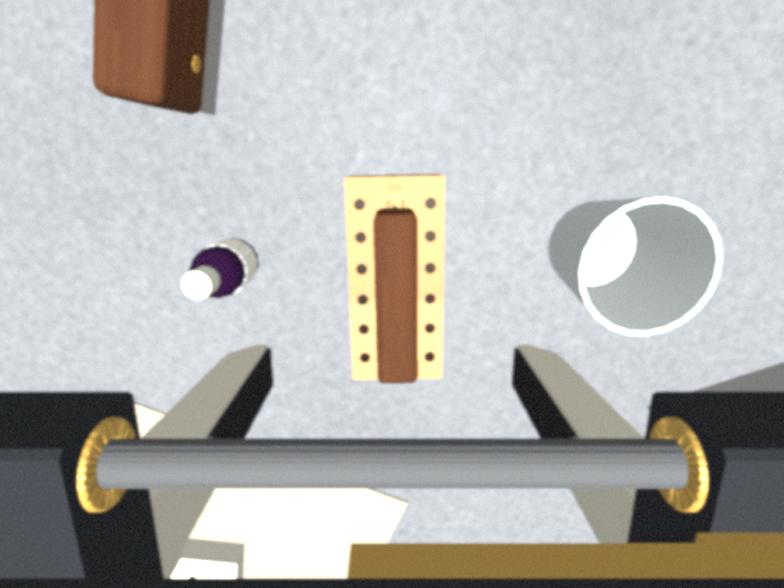

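```bash
python3 - <<'E'
from plan import *
C=cam("wrist");f=1.4
def r(L,z):
    q=np.array([ray(C,u/f,v/f,z) for u,v in L]);print(q.round(1).tolist(),"mid",q.mean(0).round(1))
    for i in range(4):
        d=q[(i+1)%4]-q[i];print("  ",np.linalg.norm(d).round(1),np.arctan2(d[1],d[0]).round(3))
r([(375,210),(416,210),(416,380),(379,380)],88)
r([(345,178),(446,178),(443,380),(352,380)],50)
h=[(360,204),(431,203),(429.5,356),(365,357.5)];r(h,50)
E
```

```text
[[510.8, 223.3], [530.2, 232.7], [573.8, 145.0], [554.4, 135.7]] mid [542.3 184.2]
   21.5 0.447
   97.9 -1.11
   21.6 -2.694
   97.9 2.032
[[487.0, 228.8], [541.2, 254.8], [600.1, 136.9], [545.0, 110.5]] mid [543.3 182.7]
   60.1 0.447
   131.7 -1.107
   61.1 -2.694
   131.8 2.026
[[501.4, 218.8], [539.8, 237.8], [584.0, 148.5], [546.0, 129.1]] mid [542.8 183.6]
   42.9 0.461
   99.7 -1.111
   42.7 -2.669
   100.2 2.032
```

```bash
python3 -c "
from plan import *
show((542.4,183.2,56,.457,5,1))"
```

```text
[[[0.0, 0.001, 0.023], -0.0, 1], [[0.0, 0.0, 0.023], -0.0, 1], [[0.0, 0.001, 0.023], -0.0, 1], [[0.001, 0.0, 0.023], -0.0, 1], [[0.0, 0.001, 0.022], -0.01, 1]]
-> [542.9 183.   56.3] 0.457
now [540.7 180.8 170.3] 0.447 1.85
```

drive_tool(
  commands=[
    [[0.001, 0.001, 0.023], -0.01, 1],
    [[0, 0, 0.023], 0, 1],
    [[0, 0.001, 0.023], 0, 1],
    [[0.001, 0, 0.023], 0, 1],
    [[0, 0, 0.022], 0, 1],
  ],
)

```text
time_s: 2.35
tool_pos: [541.2, 184.4, 55.9]
tool_rot: [-0.0, 0.528, 0.849, -0.0]
wrist_force: [-0.4, -0.3, -0.1]
width: 0.998
grasp_force: 0.0
```

drive_tool(
  commands=[
    [[0, 0, 0], 0, 0.5],
    [[0, 0, 0], 0, 0.35],
    [[0, 0, 0], 0, 0.3],
    [[0, 0, 0], 0, 0.2],
    [[0, 0, 0], 0, 0.1],
  ],
  newtons=8,
)

```text
time_s: 2.85
tool_pos: [542.5, 183.5, 57.5]
tool_rot: [0.0, 0.529, 0.849, 0.0]
wrist_force: [0.6, -0.7, 0.7]
width: 0.619
grasp_force: 0.0
```

drive_tool(
  commands=[
    [[0, 0, 0], 0, 0],
    [[0, 0, 0], 0, 0],
    [[0, 0, 0], 0, 0],
    [[0, 0, 0], 0, 0],
    [[0, 0, 0], 0, 0],
  ],
  newtons=8,
)

```text
time_s: 3.35
tool_pos: [542.2, 183.3, 56.6]
tool_rot: [-0.0, 0.529, 0.849, -0.0]
wrist_force: [-0.2, -0.2, 0.8]
width: 0.258
grasp_force: 8.0
```

drive_tool(
  commands=[
    [[0, 0, 0], 0, 0],
    [[0, 0, 0], 0, 0],
    [[0, 0, 0], 0, 0],
  ],
  newtons=45,
)

```text
time_s: 3.65
tool_pos: [542.2, 183.3, 56.6]
tool_rot: [0.0, 0.529, 0.849, -0.0]
wrist_force: [-0.4, 0.7, 0.3]
width: 0.255
grasp_force: 45.0
```

```bash
python3 -c "
from plan import *
for i in range(1):
  s,p,a=st();print(p.round(2),a,s['joints'].round(4).tolist(),s['wrist_force'],s['torque'],s['grasp_force'])"
```

```text
[542.17 183.32  56.61] 0.45693461953449643 [0.2447, 0.6015, 1.7129, -0.0, 0.8272, -0.2122] [-0.41115619  0.73429775  0.25018802] [-0.0648419   0.00570187 -0.00685962] 44.992321729660034
```

drive_tool(
  commands=[
    [[0, 0, -0.005], 0, 0],
    [[0, 0, -0.015], 0, 0],
    [[0, 0, -0.03], 0, 0],
    [[0, 0, -0.03], 0, 0],
    [[0, 0, -0.024], 0, 0],
  ],
)

```text
time_s: 4.15
tool_pos: [542.5, 183.5, 163.5]
tool_rot: [0.001, 0.529, 0.849, 0.001]
wrist_force: [0.5, 1.5, -1.4]
width: 0.253
grasp_force: 45.0
```

```bash
python3 -c "
from plan import *
c=np.array([529.5,-193]);th=1.894;X=np.array([np.cos(th),np.sin(th)])
t=c-62*X;print('start over',t)
s,p,a=st();print(s['wrist_force'],s['grasp_force'])
show((t[0],t[1],160,-1.248,15,0))"
```

```text
start over [ 549.19157083 -251.78981237]
[ 0.48210625  1.45310317 -1.3712733 ] 44.9918657541275
[[[-0.026, -0.012, 0.0], 0.11, 0], [[-0.027, -0.009, 0.0], 0.11, 0], [[-0.028, -0.006, 0.0], 0.11, 0], [[-0.029, -0.003, 0.0], 0.11, 0], [[-0.029, -0.0, 0.0], 0.11, 0]]
[[[-0.029, 0.003, 0.0], 0.12, 0], [[-0.028, 0.006, 0.0], 0.11, 0], [[-0.028, 0.01, 0.0], 0.12, 0], [[-0.026, 0.013, 0.001], 0.11, 0], [[-0.025, 0.016, 0.0], 0.12, 0]]
[[[-0.023, 0.018, 0.001], 0.11, 0], [[-0.02, 0.021, 0.0], 0.12, 0], [[-0.018, 0.023, 0.001], 0.11, 0], [[-0.015, 0.025, 0.0], 0.12, 0], [[-0.012, 0.026, 0.001], 0.11, 0]]
-> [ 549.  -251.8  159.5] -1.243
now [542.5 183.5 163.5] 0.457 4.15
```

```bash
python3 -c "
from plan import *
show((454,-218,160,-1.248,15,0))"
```

```text
[[[-0.021, -0.017, 0.0], 0.11, 0], [[-0.023, -0.015, 0.0], 0.11, 0], [[-0.025, -0.012, 0.0], 0.11, 0], [[-0.026, -0.009, 0.0], 0.11, 0], [[-0.027, -0.006, 0.0], 0.11, 0]]
[[[-0.027, -0.003, 0.0], 0.12, 0], [[-0.027, -0.0, 0.0], 0.11, 0], [[-0.027, 0.003, 0.0], 0.12, 0], [[-0.027, 0.006, 0.001], 0.11, 0], [[-0.026, 0.009, 0.0], 0.12, 0]]
[[[-0.025, 0.012, 0.001], 0.11, 0], [[-0.023, 0.015, 0.0], 0.12, 0], [[-0.021, 0.017, 0.001], 0.11, 0], [[-0.019, 0.019, 0.0], 0.12, 0], [[-0.017, 0.022, 0.001], 0.11, 0]]
-> [ 454.2 -217.7  159.5] -1.243
now [542.5 183.5 163.5] 0.457 4.15
```

drive_tool(
  commands=[
    [[-0.021, -0.017, 0], 0.11, 0],
    [[-0.023, -0.015, 0], 0.11, 0],
    [[-0.025, -0.012, 0], 0.11, 0],
    [[-0.026, -0.009, 0], 0.11, 0],
    [[-0.027, -0.006, 0], 0.11, 0],
  ],
)

```text
time_s: 4.65
tool_pos: [512.7, 48.2, 161.8]
tool_rot: [0.0, 0.741, 0.672, 0.0]
wrist_force: [0.8, -0.4, -1.6]
width: 0.253
grasp_force: 45.0
```

drive_tool(
  commands=[
    [[-0.027, -0.003, 0], 0.12, 0],
    [[-0.027, 0, 0], 0.11, 0],
    [[-0.027, 0.003, 0], 0.12, 0],
    [[-0.027, 0.006, 0], 0.11, 0],
    [[-0.026, 0.009, 0], 0.12, 0],
  ],
)

```text
time_s: 5.15
tool_pos: [483.6, -85.3, 161.8]
tool_rot: [0.0, 0.902, 0.432, 0.0]
wrist_force: [0.6, 0.3, -1.5]
width: 0.251
grasp_force: 45.0
```

drive_tool(
  commands=[
    [[-0.025, 0.012, 0], 0.11, 0],
    [[-0.023, 0.015, 0], 0.12, 0],
    [[-0.021, 0.017, 0], 0.11, 0],
    [[-0.019, 0.019, 0], 0.12, 0],
    [[-0.017, 0.022, 0], 0.11, 0],
  ],
)

```text
time_s: 5.65
tool_pos: [453.7, -218.9, 161.8]
tool_rot: [0.0, 0.987, 0.161, 0.0]
wrist_force: [0.5, 0.4, -1.2]
width: 0.255
grasp_force: 45.0
```

drive_tool(
  commands=[
    [[0, 0, 0], 0, 0],
    [[0, 0, 0], 0, 0],
    [[0, 0, 0], 0, 0],
  ],
)

```text
time_s: 5.95
tool_pos: [454.1, -217.1, 161.1]
tool_rot: [0.0, 0.986, 0.164, 0.0]
wrist_force: [0.4, 0.4, -0.9]
width: 0.251
grasp_force: 45.0
```

```bash
python3 - <<'E'
from plan import *
s,p,a=st();print(s["time_s"],p,a,s["joints"].round(2));b=bot.grab_frame("wrist");cv2.imwrite("pics/w2.png",b)
np.savez("w2.npz",K=cam("wrist",s)[0],R=cam("wrist",s)[1],t=cam("wrist",s)[2])
b=cv2.resize(b,None,fx=1.4,fy=1.4,interpolation=cv2.INTER_CUBIC);cv2.imwrite("pics/w2b.png",b)
E
```

```text
5.95 [ 454.09416487 -217.14306954  161.09187747] -1.2411690245928573 [-0.54  0.34  1.83  0.    0.97  0.7 ]
```

View pics/w2b.png

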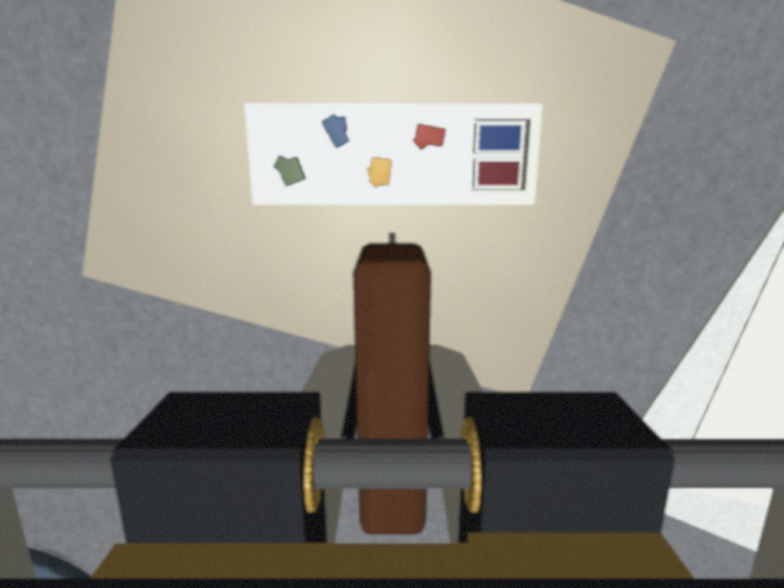

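```bash
python3 - <<'E'
from plan import *
d=np.load("w2.npz");C=(d["K"],d["R"],d["t"]);f=1.4
q=np.array([ray(C,u/f,v/f,24) for u,v in [(245,103),(542,103),(535,205),(253,205)]]);print(q.round(1).tolist(),q.mean(0))
for i in range(4):
    e=q[(i+1)%4]-q[i];print("  ",np.linalg.norm(e).round(1),np.arctan2(e[1],e[0]).round(3))
c=np.array([530,-192.5]);th=1.8955;X=np.array([np.cos(th),np.sin(th)]);Y=np.array([-X[1],X[0]])
c=q.mean(0)
for n,u,v,z in [("g",290,170,29),("b",336,130,29),("y",380,172,29),("r",430,136,29),("tl",474,120,24),("tl2",474,189,24)]:
    w=ray(C,u/f,v/f,z)-c;print(n,(w@X).round(1),(w@Y).round(1))
E
```

```text
[[530.4, -97.7], [588.5, -267.6], [531.3, -288.0], [472.9, -117.3]] [ 530.75069456 -192.65133533]
   179.5 -1.241
   60.8 -2.798
   180.5 1.9
   60.8 0.328
g 64.0 9.0
b 34.9 -14.5
y 8.4 9.9
r -21.9 -11.3
tl -48.8 -21.0
tl2 -51.0 20.1
```

```bash
python3 -c "
from plan import *
c=np.array([530.5,-192.7]);th=1.898;X=np.array([np.cos(th),np.sin(th)]);t=c-40*X
show((t[0],t[1],161,-1.2435,3,0),(t[0],t[1],78,-1.2435,4,0))"
```

```text
[[[0.027, 0.014, -0.0], 0.0, 0], [[0.027, 0.014, -0.0], 0.0, 0], [[0.026, 0.014, -0.0], 0.0, 0]]
-> [ 543.4 -230.9  161. ] -1.241
[[[0.0, -0.0, 0.021], 0.0, 0], [[0.0, -0.0, 0.021], 0.0, 0], [[0.0, -0.0, 0.02], 0.0, 0], [[0.0, -0.0, 0.021], 0.0, 0]]
-> [ 543.4 -230.9   78. ] -1.241
now [ 454.1 -217.   161. ] -1.241 6.0
```

drive_tool(
  commands=[
    [[0.027, 0.014, 0], 0, 0],
    [[0.027, 0.014, 0], 0, 0],
    [[0.026, 0.014, 0], 0, 0],
    [[0, 0, 0], 0, 0],
    [[0, 0, 0.02], 0, 0],
  ],
)

```text
time_s: 6.5
tool_pos: [544.7, -231.4, 142.2]
tool_rot: [0.001, 0.986, 0.164, 0.001]
wrist_force: [-0.3, -0.0, -1.4]
width: 0.253
grasp_force: 45.0
```

drive_tool(
  commands=[
    [[0, 0, 0.025], 0, 0],
    [[0, 0, 0.02], 0, 0],
    [[0, 0, 0.013], 0, 0],
    [[0, 0, 0.005], 0, 0],
    [[0, 0, 0], 0, 0],
  ],
)

```text
time_s: 7.0
tool_pos: [543.1, -231.5, 77.6]
tool_rot: [-0.0, 0.987, 0.163, -0.0]
wrist_force: [0.0, -0.6, -1.5]
width: 0.254
grasp_force: 45.0
```

drive_tool(
  commands=[
    [[0, 0, 0.003], 0, 0],
    [[0, 0, 0], 0, 0],
    [[0, 0, 0], 0, 0],
    [[0, 0, 0], 0, 0],
  ],
)

```text
time_s: 7.4
tool_pos: [543.4, -231.9, 75.0]
tool_rot: [0.0, 0.987, 0.163, 0.0]
wrist_force: [-0.1, 0.4, -0.9]
width: 0.257
grasp_force: 45.0
```

drive_tool(
  commands=[
    [[0, 0, 0.002], 0, 0],
    [[0, 0, 0], 0, 0],
    [[0, 0, 0.001], 0, 0],
    [[0, 0, 0], 0, 0],
    [[0, 0, 0], 0, 0],
  ],
)

```text
time_s: 7.9
tool_pos: [543.2, -231.8, 71.6]
tool_rot: [-0.0, 0.987, 0.163, -0.0]
wrist_force: [-0.4, 0.1, -1.5]
width: 0.257
grasp_force: 45.0
```

drive_tool(
  commands=[
    [[0, 0, 0.0005], 0, 0],
    [[0, 0, 0], 0, 0],
    [[0, 0, 0], 0, 0],
    [[0, 0, 0], 0, 0],
  ],
)

```text
time_s: 8.3
tool_pos: [543.2, -231.8, 71.2]
tool_rot: [0.0, 0.987, 0.163, 0.0]
wrist_force: [-0.4, 0.5, -2.1]
width: 0.257
grasp_force: 45.0
```

drive_tool(
  commands=[
    [[0, 0, 0.0005], 0, 0],
    [[0, 0, 0], 0, 0],
    [[0, 0, 0], 0, 0],
    [[0, 0, 0], 0, 0],
  ],
)

```text
time_s: 8.7
tool_pos: [543.2, -231.8, 70.6]
tool_rot: [0.0, 0.987, 0.163, -0.0]
wrist_force: [0.6, -0.2, -2.5]
width: 0.257
grasp_force: 45.0
```

```bash
python3 - <<'E'
from plan import *
s,p,a=st();print(p.round(2),s["wrist_force"].round(2))
b=bot.grab_frame("wrist");d=bot.grab_frame("scene")
o=np.zeros((600,800,3),np.uint8);o[:300,:400]=cv2.resize(b,(400,300));o[300:600]=crop(d,160,215,260,305,8)[150:450]
o[:300,400:]=cv2.resize(b[:150],(400,300));cv2.imwrite("pics/m3.png",o)
E
```

```text
[ 543.2  -231.82   70.63] [ 0.58 -0.24 -2.46]
```

View pics/m3.png

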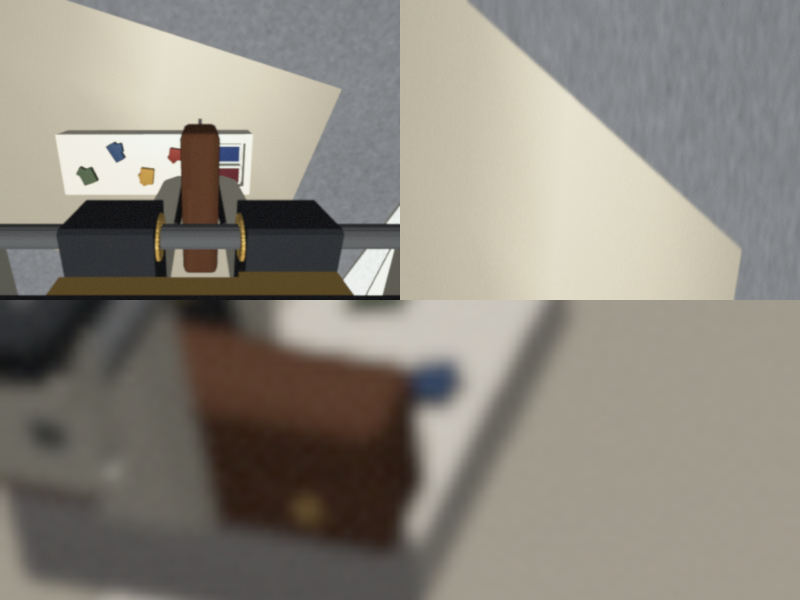

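drive_tool(
  commands=[
    [[0, 0, -0.0005], 0, 0],
    [[0, -0.003, 0], 0, 0],
    [[0, -0.006, 0], 0, 0],
    [[0, -0.006, 0], 0, 0],
    [[0, -0.006, 0], 0, 0],
  ],
)

```text
time_s: 9.3
tool_pos: [536.2, -211.3, 71.1]
tool_rot: [-0.0, 0.987, 0.163, -0.0]
wrist_force: [-1.0, -0.2, -2.0]
width: 0.252
grasp_force: 45.0
```

drive_tool(
  commands=[
    [[0, -0.006, 0], 0, 0],
    [[0, -0.006, 0], 0, 0],
    [[0, -0.006, 0], 0, 0],
    [[0, -0.006, 0], 0, 0],
    [[0, -0.006, 0], 0, 0],
  ],
)

```text
time_s: 9.8
tool_pos: [526.6, -183.1, 71.1]
tool_rot: [0.0, 0.987, 0.163, 0.0]
wrist_force: [0.3, -0.3, -1.8]
width: 0.251
grasp_force: 45.0
```

drive_tool(
  commands=[
    [[0, -0.006, 0], 0, 0],
    [[0, -0.006, 0], 0, 0],
    [[0, -0.006, 0], 0, 0],
    [[0, -0.006, 0], 0, 0],
    [[0, -0.006, 0], 0, 0],
  ],
)

```text
time_s: 10.3
tool_pos: [517.0, -154.7, 71.2]
tool_rot: [0.0, 0.987, 0.163, 0.0]
wrist_force: [-0.3, -0.5, -1.5]
width: 0.258
grasp_force: 45.0
```

drive_tool(
  commands=[
    [[0, -0.006, 0], 0, 0],
    [[0, -0.006, 0], 0, 0],
    [[0, -0.006, 0], 0, 0],
    [[0, -0.006, 0], 0, 0],
    [[0, -0.006, 0], 0, 0],
  ],
)

```text
time_s: 10.8
tool_pos: [507.3, -126.3, 71.2]
tool_rot: [0.0, 0.987, 0.163, 0.0]
wrist_force: [0.4, -1.0, -1.3]
width: 0.25
grasp_force: 45.0
```

drive_tool(
  commands=[
    [[0, -0.006, 0], 0, 0],
    [[0, -0.006, 0], 0, 0],
    [[0, -0.006, 0], 0, 0],
    [[0, -0.006, 0], 0, 0],
    [[0, -0.006, 0], 0, 0],
  ],
)

```text
time_s: 11.3
tool_pos: [497.6, -97.8, 71.1]
tool_rot: [-0.0, 0.987, 0.163, -0.0]
wrist_force: [-0.6, 0.2, -0.7]
width: 0.255
grasp_force: 45.0
```

drive_tool(
  commands=[
    [[0, -0.006, 0], 0, 0],
    [[0, -0.004, 0], 0, 0],
    [[0, 0, 0], 0, 0],
    [[0, 0, 0], 0, 0],
  ],
)

```text
time_s: 11.7
tool_pos: [494.7, -88.9, 71.2]
tool_rot: [0.0, 0.987, 0.163, 0.0]
wrist_force: [0.3, -0.4, -1.8]
width: 0.253
grasp_force: 45.0
```

```bash
python3 - <<'E'
from plan import *
s,p,a=st();c=np.array([530.5,-192.7]);th=1.898;X=np.array([np.cos(th),np.sin(th)]);print(p.round(2),(p[:2]-c)@X,s["wrist_force"].round(2))
E
```

```text
[494.68 -88.9   71.17] 109.80781847932708 [ 0.25 -0.36 -1.76]
```

drive_tool(
  commands=[
    [[0, 0, -0.01], 0, 0],
    [[0, 0, -0.02], 0, 0],
    [[0, 0, -0.03], 0, 0],
    [[0, 0, -0.03], 0, 0],
    [[0, 0, 0], 0, 0],
  ],
)

```text
time_s: 12.2
tool_pos: [496.6, -89.5, 165.2]
tool_rot: [0.001, 0.987, 0.163, 0.003]
wrist_force: [0.7, -0.0, -1.6]
width: 0.252
grasp_force: 45.0
```

```bash
python3 -c "
from plan import *
show((542.2,183.3,161,.457,15,0))"
```

```text
[[[0.009, -0.016, 0.0], -0.11, 0], [[0.01, -0.015, 0.0], -0.11, 0], [[0.012, -0.014, 0.0], -0.11, 0], [[0.014, -0.013, 0.0], -0.11, 0], [[0.015, -0.011, 0.0], -0.11, 0]]
[[[0.016, -0.009, 0.0], -0.12, 0], [[0.017, -0.007, 0.0], -0.11, 0], [[0.018, -0.005, 0.001], -0.12, 0], [[0.018, -0.003, 0.0], -0.11, 0], [[0.018, -0.001, 0.001], -0.12, 0]]
[[[0.018, 0.001, 0.0], -0.11, 0], [[0.018, 0.003, 0.001], -0.12, 0], [[0.018, 0.005, 0.0], -0.11, 0], [[0.018, 0.006, 0.001], -0.12, 0], [[0.016, 0.009, 0.0], -0.11, 0]]
-> [542.3 183.1 161.2] 0.457
now [496.6 -89.5 165.2] -1.243 12.2
```

drive_tool(
  commands=[
    [[0.009, -0.016, 0], -0.11, 0],
    [[0.01, -0.015, 0], -0.11, 0],
    [[0.012, -0.014, 0], -0.11, 0],
    [[0.014, -0.013, 0], -0.11, 0],
    [[0.015, -0.011, 0], -0.11, 0],
  ],
)

```text
time_s: 12.7
tool_pos: [509.7, 3.0, 160.6]
tool_rot: [-0.0, 0.904, 0.427, -0.0]
wrist_force: [0.6, -0.3, -1.6]
width: 0.257
grasp_force: 45.0
```

drive_tool(
  commands=[
    [[0.016, -0.009, 0], -0.12, 0],
    [[0.017, -0.007, 0], -0.11, 0],
    [[0.018, -0.005, 0], -0.12, 0],
    [[0.018, -0.003, 0], -0.11, 0],
    [[0.018, -0.001, 0], -0.12, 0],
  ],
)

```text
time_s: 13.2
tool_pos: [526.3, 93.2, 160.6]
tool_rot: [-0.0, 0.744, 0.668, -0.0]
wrist_force: [-0.0, -0.3, -1.9]
width: 0.255
grasp_force: 45.0
```

drive_tool(
  commands=[
    [[0.018, 0.001, 0], -0.11, 0],
    [[0.018, 0.003, 0], -0.12, 0],
    [[0.018, 0.005, 0], -0.11, 0],
    [[0.018, 0.006, 0], -0.12, 0],
    [[0.016, 0.009, 0], -0.11, 0],
  ],
)

```text
time_s: 13.7
tool_pos: [540.0, 184.4, 160.5]
tool_rot: [-0.0, 0.527, 0.85, -0.0]
wrist_force: [-0.4, -0.6, -1.7]
width: 0.256
grasp_force: 45.0
```

drive_tool(
  commands=[
    [[0, 0, 0], 0, 0],
    [[0, 0, 0], 0, 0],
    [[0, 0, 0], 0, 0],
  ],
)

```text
time_s: 14.0
tool_pos: [540.0, 183.0, 160.8]
tool_rot: [-0.0, 0.53, 0.848, -0.0]
wrist_force: [-0.2, 0.2, -1.2]
width: 0.251
grasp_force: 45.0
```

```bash
python3 - <<'E'
from plan import *
s,p,a=st();print(p.round(2),a,s["wrist_force"].round(2))
b=bot.grab_frame("top");cv2.imwrite("pics/t2.png",b)
cv2.imwrite("pics/t2c.png",crop(b,265,185,425,305,5))
show((542.2,183.3,66.5,.457,5,0))
E
```

```text
[540.01 183.02 160.83] 0.4544652606106358 [-0.21  0.24 -1.19]
[[[-0.0, 0.0, 0.019], -0.0, 0], [[-0.0, 0.001, 0.019], -0.0, 0], [[-0.0, 0.0, 0.019], -0.0, 0], [[-0.0, 0.001, 0.019], -0.0, 0], [[-0.001, 0.0, 0.018], -0.0, 0]]
-> [542.4 182.9  66.9] 0.455
now [540.1 183.  160.9] 0.455 14.05
```

View pics/t2c.png

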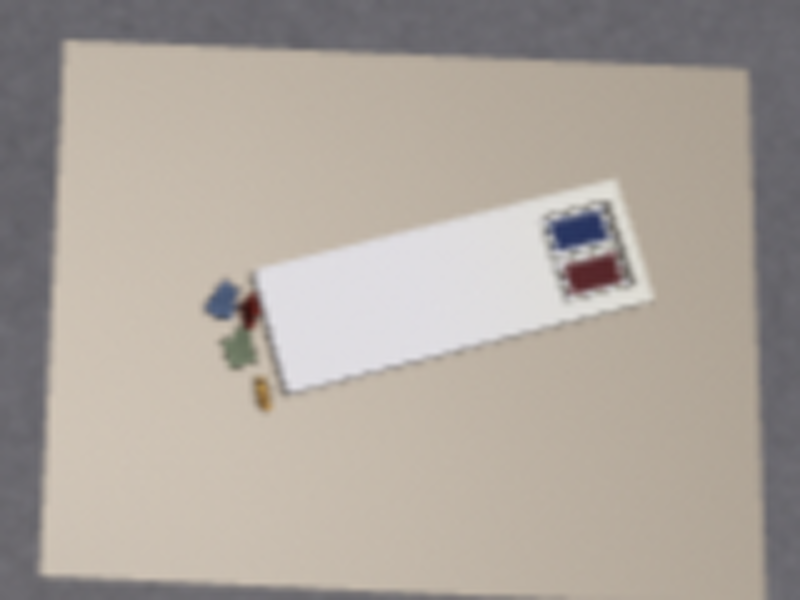

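drive_tool(
  commands=[
    [[-0.001, 0.002, 0.02], 0, 0],
    [[0, 0, 0.02], 0, 0],
    [[0, 0, 0.01], 0, 0],
    [[0, 0, 0], 0, 0],
    [[0, 0, 0], 0, 0],
  ],
)

```text
time_s: 14.55
tool_pos: [542.8, 183.6, 111.7]
tool_rot: [0.0, 0.529, 0.849, 0.0]
wrist_force: [0.1, -0.2, -1.0]
width: 0.256
grasp_force: 45.0
```

```bash
python3 -c "
from plan import *
show((542.2,183.3,62,.457,5,0))"
```

```text
[[[-0.0, -0.0, 0.01], -0.0, 0], [[-0.0, -0.0, 0.01], -0.0, 0], [[-0.0, -0.0, 0.01], -0.0, 0], [[-0.0, -0.0, 0.01], -0.0, 0], [[-0.0, -0.001, 0.01], -0.0, 0]]
-> [541.9 183.2  61.7] 0.456
now [542.8 183.6 111.7] 0.456 14.55
```

drive_tool(
  commands=[
    [[0, -0.0005, 0.01], 0, 0],
    [[0, 0, 0.007], 0, 0],
    [[0, 0, 0.007], 0, 0],
    [[0, 0, 0.007], 0, 0],
    [[0, 0, 0], 0, 0],
  ],
)

```text
time_s: 15.05
tool_pos: [541.5, 183.4, 79.0]
tool_rot: [-0.001, 0.529, 0.849, -0.001]
wrist_force: [-0.6, 0.7, -1.1]
width: 0.26
grasp_force: 45.0
```

drive_tool(
  commands=[
    [[0, 0, 0.007], 0, 0],
    [[0, 0, 0.007], 0, 0],
    [[0, 0, 0.004], 0, 0],
    [[0, 0, 0], 0, 0],
    [[0, 0, 0], 0, 0],
  ],
)

```text
time_s: 15.55
tool_pos: [542.1, 183.6, 62.1]
tool_rot: [-0.0, 0.529, 0.849, -0.0]
wrist_force: [-0.3, 0.3, -0.9]
width: 0.259
grasp_force: 45.0
```

Going in freely; lower to seat, loosen, open.

drive_tool(
  commands=[
    [[0, 0, 0.003], 0, 0],
    [[0, 0, 0.002], 0, 0],
    [[0, 0, 0], 0, 0],
    [[0, 0, 0], 0, 0],
  ],
)

```text
time_s: 15.95
tool_pos: [542.1, 183.5, 57.1]
tool_rot: [0.0, 0.529, 0.849, -0.0]
wrist_force: [-0.4, -0.3, -1.1]
width: 0.252
grasp_force: 45.0
```

drive_tool(
  commands=[
    [[0, 0, 0], 0, 0],
    [[0, 0, 0], 0, 0.3],
    [[0, 0, 0], 0, 0.4],
    [[0, 0, 0], 0, 0.6],
    [[0, 0, 0], 0, 0.9],
  ],
  newtons=5,
)

```text
time_s: 16.45
tool_pos: [542.1, 183.6, 57.2]
tool_rot: [0.0, 0.529, 0.849, 0.0]
wrist_force: [-0.0, -0.1, 0.6]
width: 0.51
grasp_force: 0.0
```

drive_tool(
  commands=[
    [[0, 0, 0], 0, 0.9],
    [[0, 0, 0], 0, 0.9],
    [[0, 0, 0], 0, 0.9],
  ],
)

```text
time_s: 16.75
tool_pos: [542.1, 183.6, 57.1]
tool_rot: [0.0, 0.529, 0.849, 0.0]
wrist_force: [0.1, -1.5, 0.4]
width: 0.766
grasp_force: 0.0
```

drive_tool(
  commands=[
    [[0, 0, -0.01], 0, 0.95],
    [[0, 0, -0.025], 0, 1],
    [[0, 0, -0.03], 0, 1],
    [[0, 0, -0.035], 0, 1],
    [[0, 0, 0], 0, 1],
  ],
)

```text
time_s: 17.25
tool_pos: [544.2, 184.1, 162.3]
tool_rot: [0.003, 0.529, 0.849, 0.003]
wrist_force: [-0.1, -0.4, 0.3]
width: 1.001
grasp_force: 0.0
```

```bash
python3 - <<'E'
from plan import *
s=bot.sense();b=bot.grab_frame("wrist");C=cam("wrist",s)
cv2.imwrite("pics/w4.png",crop(b,180,80,380,300,2.7))
show((530.3,-192.8,150,.327,10,1))
E
```

```text
[[[-0.033, -0.018, 0.001], 0.01, 1], [[-0.033, -0.017, 0.001], 0.01, 1], [[-0.034, -0.017, 0.001], 0.01, 1], [[-0.034, -0.017, 0.001], 0.01, 1], [[-0.034, -0.016, 0.001], 0.01, 1]]
[[[-0.034, -0.016, 0.001], 0.02, 1], [[-0.034, -0.016, 0.001], 0.01, 1], [[-0.035, -0.015, 0.001], 0.02, 1], [[-0.035, -0.014, 0.001], 0.01, 1], [[-0.035, -0.014, 0.001], 0.02, 1]]
-> [ 530.8 -192.9  149.8] 0.327
now [543.2 183.9 159.8] 0.457 17.3
```

View pics/w4.png

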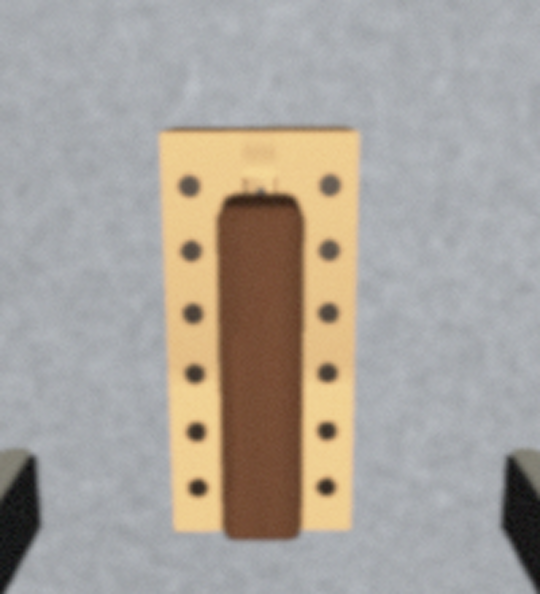

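The scraper sits upright and centred in its slot (handle at crop (260,370)), as before. On to the palette.

drive_tool(
  commands=[
    [[-0.033, -0.018, 0.001], 0.01, 1],
    [[-0.033, -0.017, 0.001], 0.01, 1],
    [[-0.034, -0.017, 0.001], 0.01, 1],
    [[-0.034, -0.017, 0.001], 0.01, 1],
    [[-0.034, -0.016, 0.001], 0.01, 1],
  ],
)

```text
time_s: 17.8
tool_pos: [535.3, -6.1, 151.3]
tool_rot: [-0.001, 0.55, 0.835, -0.0]
wrist_force: [-0.6, -0.2, 0.1]
width: 1.001
grasp_force: 0.0
```

drive_tool(
  commands=[
    [[-0.034, -0.016, 0.001], 0.02, 1],
    [[-0.034, -0.016, 0.001], 0.01, 1],
    [[-0.035, -0.015, 0.001], 0.02, 1],
    [[-0.035, -0.014, 0.001], 0.01, 1],
    [[-0.035, -0.014, 0.001], 0.02, 1],
  ],
)

```text
time_s: 18.3
tool_pos: [528.9, -194.5, 146.2]
tool_rot: [-0.001, 0.583, 0.813, -0.0]
wrist_force: [0.5, 0.0, 0.1]
width: 0.998
grasp_force: 0.0
```

drive_tool(
  commands=[
    [[0, 0, 0], 0, 1],
    [[0, 0, 0], 0, 1],
    [[0, 0, 0], 0, 1],
  ],
)

```text
time_s: 18.6
tool_pos: [529.4, -192.2, 146.6]
tool_rot: [-0.001, 0.582, 0.813, -0.0]
wrist_force: [-0.0, 0.7, 0.6]
width: 0.999
grasp_force: 0.0
```

```bash
python3 - <<'E'
from plan import *
s,p,a=st();print(p,a,s["time_s"]);b=bot.grab_frame("wrist");C=cam("wrist",s)
print(proj(C,[530.3,-192.8,24]))
cv2.imwrite("pics/w5.png",cv2.resize(b,None,fx=1.4,fy=1.4,interpolation=cv2.INTER_CUBIC))
np.savez("w5.npz",K=C[0],R=C[1],t=C[2])
E
```

```text
[ 529.4366425  -192.21904373  146.63212895] 0.3277398695759167 18.6
[[280.26034915 204.64136818]]
```

View pics/w5.png

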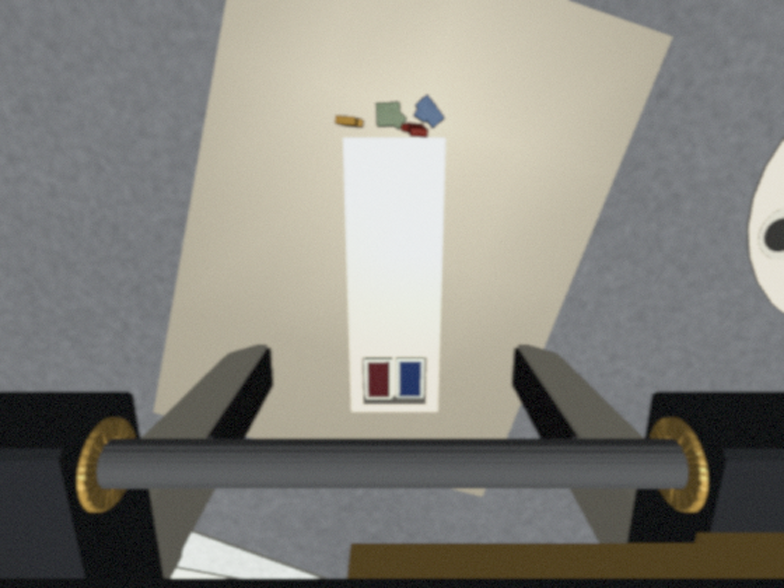

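```bash
python3 - <<'E'
from plan import *
d=np.load("w5.npz");C=(d["K"],d["R"],d["t"]);f=1.4
q=np.array([ray(C,u/f,v/f,24) for u,v in [(343,138),(446,138),(439,412),(351,412)]]);print(q.round(1).tolist(),q.mean(0))
for i in range(4):
    e=q[(i+1)%4]-q[i];print("  ",np.linalg.norm(e).round(1),np.arctan2(e[1],e[0]).round(3))
print(st()[0]["tool_rot"])
show((530.5,-192,30,.327,4,1))
E
```

```text
[[473.9, -116.8], [531.1, -97.4], [589.7, -267.3], [532.1, -287.0]] [ 531.69093932 -192.12772673]
   60.4 0.328
   179.8 -1.239
   60.8 -2.813
   179.8 1.901
[-4.03481148e-04  5.82092945e-01  8.13122156e-01 -9.31007356e-06]
[[[-0.0, 0.0, 0.029], 0.0, 1], [[-0.0, 0.0, 0.029], 0.0, 1], [[-0.0, 0.0, 0.029], 0.0, 1], [[-0.0, 0.001, 0.03], 0.0, 1]]
-> [ 530.5 -191.7   29.8] 0.328
now [ 529.6 -192.1  146.8] 0.328 18.65
```

Centre agrees (≈ 530.7, −192.4). Descend.

drive_tool(
  commands=[
    [[0, 0.001, 0.029], 0, 1],
    [[0, 0, 0.029], 0, 1],
    [[0, 0, 0.029], 0, 1],
    [[0, 0, 0.025], 0, 1],
    [[0, 0, 0.01], 0, 1],
  ],
)

```text
time_s: 19.15
tool_pos: [529.7, -191.3, 23.1]
tool_rot: [-0.002, 0.582, 0.813, -0.0]
wrist_force: [-0.7, 0.6, 0.7]
width: 1.002
grasp_force: 0.0
```

drive_tool(
  commands=[
    [[0, 0, 0.01], 0, 1],
    [[0, 0, 0.005], 0, 1],
    [[0, 0, 0], 0, 1],
    [[0, 0, 0], 0, 1],
  ],
)

```text
time_s: 19.55
tool_pos: [531.1, -193.0, 10.9]
tool_rot: [0.001, 0.583, 0.813, 0.0]
wrist_force: [1.1, 1.4, 1.1]
width: 1.0
grasp_force: 0.0
```

drive_tool(
  commands=[
    [[0, 0, 0.004], 0, 1],
    [[0, 0, 0], 0, 0.9],
    [[0, 0, 0], 0, 0.75],
    [[0, 0, 0], 0, 0.7],
    [[0, 0, 0], 0, 0.68],
  ],
  newtons=6,
)

```text
time_s: 20.05
tool_pos: [530.7, -192.9, 6.2]
tool_rot: [0.0, 0.583, 0.813, 0.0]
wrist_force: [-0.0, 0.3, -0.1]
width: 0.711
grasp_force: 0.0
```

drive_tool(
  commands=[
    [[0, 0, 0], 0, 0.66],
    [[0, 0, 0], 0, 0.64],
    [[0, 0, 0], 0, 0.6],
    [[0, 0, 0], 0, 0.5],
    [[0, 0, 0], 0, 0.4],
  ],
  newtons=6,
)

```text
time_s: 20.55
tool_pos: [530.7, -192.9, 6.2]
tool_rot: [0.0, 0.583, 0.813, 0.0]
wrist_force: [1.0, 0.3, 0.3]
width: 0.647
grasp_force: 6.0
```

drive_tool(
  commands=[
    [[0, 0, 0], 0, 0.3],
    [[0, 0, 0], 0, 0.2],
    [[0, 0, 0], 0, 0.2],
    [[0, 0, 0], 0, 0.2],
  ],
  newtons=52,
)

```text
time_s: 20.95
tool_pos: [530.7, -192.8, 6.2]
tool_rot: [0.0, 0.583, 0.813, 0.0]
wrist_force: [2.8, 0.5, 0.2]
width: 0.644
grasp_force: 52.0
```

drive_tool(
  commands=[
    [[0, 0, -0.001], 0, 0.2],
    [[0, 0, -0.002], 0, 0.2],
    [[0, 0, -0.003], 0, 0.2],
    [[0, 0, -0.004], 0, 0.2],
    [[0, 0, -0.004], 0, 0.2],
  ],
)

```text
time_s: 21.45
tool_pos: [530.6, -192.8, 20.5]
tool_rot: [-0.0, 0.583, 0.813, -0.0]
wrist_force: [1.2, 0.4, -4.8]
width: 0.64
grasp_force: 52.0
```

```bash
python3 - <<'E'
from plan import *
s,p,a=st();print(p,s["wrist_force"],s["torque"],s["tool_rot"].round(4),s["width"],s["grasp_force"])
E
```

```text
[ 530.57928112 -192.84597257   20.47026524] [ 1.1704247   0.42159366 -4.7837611 ] [-0.10658276  0.06405572  0.05714934] [-1.000e-04  5.826e-01  8.128e-01 -0.000e+00] 0.6398521827329149 51.99865132570267
```

drive_tool(
  commands=[
    [[0, 0, -0.005], 0, 0.2],
    [[0, 0, -0.006], 0, 0.2],
    [[0, 0, -0.006], 0, 0.2],
    [[0, 0, -0.006], 0, 0.2],
    [[0, 0, -0.006], 0, 0.2],
  ],
)

```text
time_s: 21.95
tool_pos: [530.7, -192.8, 49.7]
tool_rot: [0.0, 0.583, 0.813, 0.0]
wrist_force: [0.3, -0.4, -3.4]
width: 0.642
grasp_force: 52.0
```

drive_tool(
  commands=[
    [[0, 0, -0.006], 0, 0.2],
    [[0, 0, -0.006], 0, 0.2],
    [[0, 0, -0.006], 0, 0.2],
    [[0, 0, -0.006], 0, 0.2],
    [[0, 0, -0.006], 0, 0.2],
  ],
)

```text
time_s: 22.45
tool_pos: [530.6, -192.8, 79.6]
tool_rot: [0.0, 0.583, 0.813, -0.0]
wrist_force: [-0.2, 0.4, -4.0]
width: 0.641
grasp_force: 52.0
```

drive_tool(
  commands=[
    [[0, 0, -0.006], 0, 0.2],
    [[0, 0, -0.006], 0, 0.2],
    [[0, 0, -0.006], 0, 0.2],
    [[0, 0, -0.005], 0, 0.2],
    [[0, 0, -0.003], 0, 0.2],
  ],
)

```text
time_s: 22.95
tool_pos: [530.8, -192.9, 105.7]
tool_rot: [0.0, 0.583, 0.813, 0.0]
wrist_force: [-0.5, 0.4, -4.8]
width: 0.642
grasp_force: 52.0
```

drive_tool(
  commands=[
    [[0, 0, -0.001], 0, 0.2],
    [[0, 0, 0], 0, 0.2],
    [[0, 0, 0], 0, 0.2],
    [[0, 0, 0], 0, 0.2],
    [[0, 0, 0], 0, 0.2],
  ],
)

```text
time_s: 23.45
tool_pos: [530.6, -192.8, 105.9]
tool_rot: [-0.0, 0.583, 0.813, -0.0]
wrist_force: [-0.6, 0.8, -4.2]
width: 0.644
grasp_force: 52.0
```

```bash
python3 - <<'E'
from plan import *
s,p,a=st();print(p,s["wrist_force"],s["torque"],s["tool_rot"].round(4),s["width"],s["grasp_force"],s["time_s"])
b=bot.grab_frame("wrist");d=bot.grab_frame("scene");t=bot.grab_frame("top")
o=np.zeros((600,800,3),np.uint8);o[:300,:400]=cv2.resize(b,(400,300));o[300:,:400]=crop(t,265,165,425,285,2.5);o[:420,400:]=cv2.resize(d[130:340,100:300],(400,420))
cv2.imwrite("pics/fin.png",o)
E
```

```text
[ 530.5715424  -192.80177921  105.94438094] [-0.61099839  0.75970048 -4.15427379] [-0.09686505  0.02328514  0.02366511] [-2.000e-04  5.826e-01  8.128e-01 -0.000e+00] 0.6438908381186671 51.99866473674774 23.45
```

View pics/fin.png

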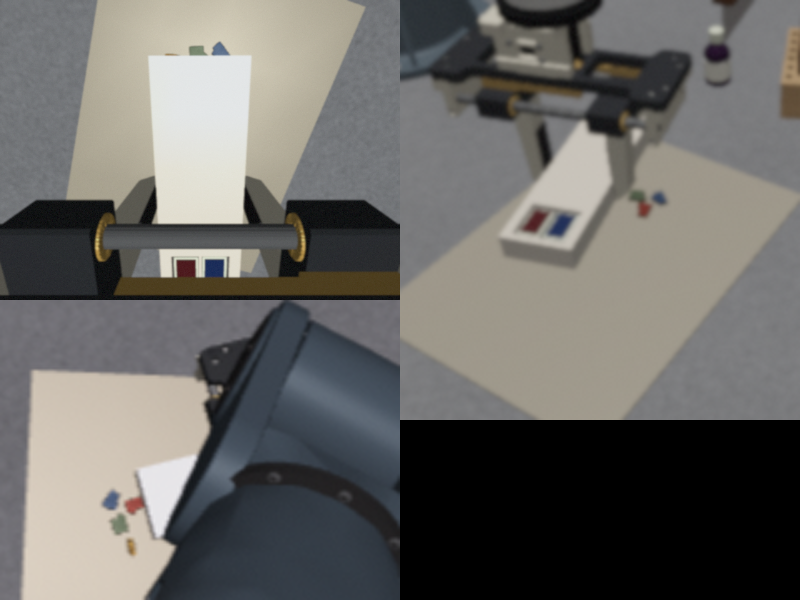

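The palette is held with both pans in the trough, and all four flakes are on the card. I'm handing in.

```bash
python3 -c "
from workcell import bot
print(bot.hand_in())"
```

```text
the job is handed in; nothing more can be done
None
```

The job is handed in at about 24 s of the 62 s limit: the four flakes are on the card, the scraper is back in its slot, the palette is held level about 10 cm above the card with both pans in the trough, and the ink bottle, cup and round palette were not touched.

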